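# Make up the baking kit and the table kit

## Robot

A 6-joint arm with a two-finger parallel gripper is mounted at the origin on the work surface; the furniture and walls round the work are solid. World frame = base frame: x ahead of the robot, y to its left, z up, the work surface at z = 0. Lengths are in m, angles in rad, forces in N, time in s.
With the tool pointing down it reaches from about 0.325 to 0.925 m from the base axis. Payload 3.1 kg.
Tool frame: the origin (TCP) lies at the very end of the fingers, on their centre line; the grasp point (between the pads) lies 19 mm behind it (bot.grip_depth is the distance from the TCP to the grasp point, in m); z points along the fingers, y is the line along which they close (so a half turn about z gives the same grasp; the last joint's range is limited). The gripper opens to 85 mm and grips with 20 to 120 N. Pads are 22 mm wide; open, the fingers measure 114 mm over their backs; the gripper's body (76 mm by 85 mm) begins 54 mm behind the grasp point. The pads swing forward as they close: fully open they stand 13 mm farther back than shut.
Start: joints at [1.082, 0.217, 1.613, -0, 1.311, -0.112], TCP at [0.23, 0.581, 0.231] pointing down, gripper open.
Joint ranges: [-2.75, 2.75], [-0.78, 2.1], [0.31, 2.55], [-1.13, 4.27], [0.13, 2.63], [-2.58, 2.58]. Speed limits (rad/s): [2.79, 2.79, 3.14, 3.14, 3.14, 3.14].

## Interface

Orientations are given as [roll, pitch, yaw] about the fixed x, y, z axes, in that order (R = Rz(yaw) Ry(pitch) Rx(roll)).
In Python, from plant import status, eyes, bot gives the robot as it stands.
- The arm moves only by the tool arm_command, never from a script. Its argument "moves" is text: rows parted by semicolons, each of 5 numbers parted by spaces: the opening, from 0 (shut) to 1 (fully open), then the shift along the tool's x, y, z in m, then the turn about the tool's z in rad. A call has 1 to 12 rows; each row is the pose to reach, as a shift and turn from the pose commanded when the call began, along the tool's axes at that moment; what a row does not reach only later rows make up. A row lasts 1/12 s, in which the tool goes at most 41.7 mm and 7.16 degrees, less where a joint would pass 70% of its speed; a pose out of reach is approached as far as the arm can. A call with a gripper value outside its range is refused whole. The fingers move at their own pace and stop on an object; "force" is the grip in N (left out, the last holds). Time passes only in rows, so rows that repeat a pose let the fingers close. It gives the time, the measured TCP pose, the force, the opening and the grip force at its end, in the units of the state.
- status.read_state(): the state, without advancing time (a new reading comes with each control period).
- eyes.grab_frame(name): name is "scene" or "top" or "wrist"; returns a dict with "pixels" (420x560x3 uint8, red, green, blue), "fx", "fy", "cx", "cy" (pixels), "R" (3x3) and "t" (3): a world point X has camera coordinates R X + t. Camera axes: x right, y down, z forward; pixel columns grow to the right and rows downward; lengths in m; the calibration is good to about 2 mm. A picture is of the moment at which its call begins. There is no depth.
- bot.sign_off(): hands the job in; it is judged then, once.
The state is a dict: "time": time; "qpos": joint angles; "dq": joint speeds; "joint_efforts": joint torques, N m; "tcp_pos": TCP position; "tool_rot": TCP orientation; "wrist_force": force on the tool from outside, world axes, zero at the start; "wrist_torque": the same for the moment, N m; "gripper_width": finger opening in m; "gripper_force": force on a finger pad.
Only numpy, scipy, OpenCV 4.12 (cv2) and the standard library are available. Lean on these libraries where they do the work, as an engineer would, in place of code of your own. Each camera call takes 0.05 s, during which the arm holds its last target. There are 200 camera calls.

## Task

Make up two seasoning kits from the things standing in the middle of the island. Baking kit, in the long wooden caddy with three wells: the dropper bottle in the narrow middle well and the two squat spice jars in the end wells, either way round; table kit, in the short caddy with two wells: the wooden mill and the glass grinder, one in each well, either way round. Stand everything upright on the floor of its well, set it down gently, never tip anything over, and leave the sauce bottle standing where it is.

Things in the scene. Friction and masses are not known exactly. Their poses are not given: they have to be found in the camera images.
- red_lid_jar: Spice jar, 45 mm across and 106 mm tall with a flat-topped red lid, about 0.11 kg. Origin at the centre of its underside, z up through its lid; at the start it stands upright on the island top. Near-constant width from the foot to 106 mm.
- white_lid_jar: Spice jar, 47 mm across and 98 mm tall with a white lid, a little shorter and stouter than the other jar, about 0.11 kg. Origin at the centre of its underside, z up through its lid; at the start it stands upright on the island top. Near-constant width from the foot to 98 mm.
- dropper_bottle: Small slim brown bottle with a dark pointed dropper top, 34 mm across and 102 mm tall in all, about 0.07 kg. The body is 32 to 34 mm wide up to about 60 mm; above lie a 24 mm wide collar up to 77 mm and a 12 mm thin dropper. Origin at the centre of its underside, z up through its lid; at the start it stands upright on the island top. 
- wooden_mill: Turned wooden mill with a round head and small finial, 55 mm across and 166 mm tall, about 0.19 kg; the head is fixed and does not turn. Body 50 to 54 mm wide up to 98 mm, head up to 52 mm wide from 100 to 132 mm, above it a 37 mm knob. Origin at the centre of its underside, z up through its lid; at the start it stands upright on the island top. 
- glass_grinder: Straight cylindrical glass grinder with a pale grinding head, 48 mm across over its whole height and 142 mm tall, about 0.24 kg. Origin at the centre of its underside, z up through its lid; at the start it stands upright on the island top. 
- sauce_bottle: Long-necked sauce bottle with a dark cap, 48 mm across and 183 mm tall, standing among the other things. Belongs to neither kit. Origin at the centre of its underside, z up through its lid; at the start it stands upright on the island top. 
- long_caddy: Fixed open wooden caddy, 210 (x) by 78 (y) by 32 mm high, three wells in a row along x, a small steel pull 15 mm beyond each end. Walls 6 mm, well floor 6 mm above its underside, partitions 26 mm high. Origin: centre of its underside, z up. End wells 66 x 66 mm centred at x = -66 and +66 mm, middle well 54 (x) by 66 (y) mm at x = 0; all at y = 0.
- short_caddy: Fixed open wooden caddy, 162 (x) by 84 (y) by 32 mm high, two wells in a row along x, a small steel pull 15 mm beyond each end. Walls 6 mm, well floor 6 mm above its underside, partition 26 mm high. Origin: centre of its underside, z up. Wells 72 x 72 mm centred at x = -39 and +39 mm, y = 0.
There are look-alikes about, which are no part of the job. What is shaped like the short_caddy but green is not meant.

How it is judged:
At the end, for the whole second after the job is handed in: Dropper in the long caddy's middle well (13 mm of centre along, 20 across the row), a jar in each end well, mill and grinder one in each short-caddy well (14 mm of centre both ways); all on the floor (5 mm), upright (0.1 rad), at rest; sauce bottle upright, within 25 mm of its start ((((x of red_lid_jar in the frame of long_caddy between 0.052 and 0.08 m and y of red_lid_jar in the frame of long_caddy between -0.014 and 0.014 m) and (x of white_lid_jar in the frame of long_caddy between -0.08 and -0.052 m and y of white_lid_jar in the frame of long_caddy between -0.014 and 0.014 m)) or ((x of red_lid_jar in the frame of long_caddy between -0.08 and -0.052 m and y of red_lid_jar in the frame of long_caddy between -0.014 and 0.014 m) and (x of white_lid_jar in the frame of long_caddy between 0.052 and 0.08 m and y of white_lid_jar in the frame of long_caddy between -0.014 and 0.014 m))) and x of dropper_bottle in the frame of long_caddy between -0.013 and 0.013 m and y of dropper_bottle in the frame of long_caddy between -0.02 and 0.02 m and (((x of wooden_mill in the frame of short_caddy between 0.025 and 0.053 m and y of wooden_mill in the frame of short_caddy between -0.014 and 0.014 m) and (x of glass_grinder in the frame of short_caddy between -0.053 and -0.025 m and y of glass_grinder in the frame of short_caddy between -0.014 and 0.014 m)) or ((x of wooden_mill in the frame of short_caddy between -0.053 and -0.025 m and y of wooden_mill in the frame of short_caddy between -0.014 and 0.014 m) and (x of glass_grinder in the frame of short_caddy between 0.025 and 0.053 m and y of glass_grinder in the frame of short_caddy between -0.014 and 0.014 m))) and z of each of red_lid_jar, white_lid_jar, dropper_bottle in the frame of long_caddy below 0.011 m and angle between each of red_lid_jar, white_lid_jar, dropper_bottle, wooden_mill, glass_grinder, sauce_bottle's own z axis and vertical below 0.1 rad and linear speed of each of red_lid_jar, white_lid_jar, dropper_bottle, wooden_mill, glass_grinder below 0.02 m/s and angular speed of each of red_lid_jar, white_lid_jar, dropper_bottle, wooden_mill, glass_grinder below 0.5 rad/s and z of each of wooden_mill, glass_grinder in the frame of short_caddy below 0.011 m and distance of sauce_bottle from where it was at the start of the episode below 0.025 m); the robot touches nothing.
It fails at once if one of the kit's things is tipped by more than 0.6 rad (angle between any of red_lid_jar, white_lid_jar, dropper_bottle, wooden_mill, glass_grinder's own z axis and vertical above 0.6 rad).
It fails at once if the sauce bottle is knocked over or shifted by more than 25 mm (angle between sauce_bottle's own z axis and vertical above 0.5 rad or distance of sauce_bottle from where it was at the start of the episode above 0.025 m).
It fails at once if a thing is dropped or slammed into a caddy (over 60 N) (contact force between any of red_lid_jar, white_lid_jar, dropper_bottle and long_caddy above 60 N or contact force between any of wooden_mill, glass_grinder and short_caddy above 60 N).
It also fails if it takes over 126 s, if anything falls off the work surface, if the arm or the gripper's body presses on something with over 40 N, if the wrist force passes 120 N, or if a joint passes its speed limit or range.

## Working session

There is one attempt and no reset: what is moved stays moved. The work goes in short steps, Python scripts to look and compute and a tool call to move; the robot and the scene stay as the last step left them, time stands still between calls to the robot, and variables do not carry over. Pictures are saved under pics/ and viewed, at most 14 in all, crops included, and the job is handed in when it is done.

Besides the shell and the picture viewer there is one more tool, called after "Call:" by a JSON object that holds its "fn" and its "kwargs", one argument or row to a line. arm_command: Moves the arm, as the interface text tells. Its arguments: {"type":"object","properties":{"moves":{"type":"string"},"force":{"type":"number"}},"required":["moves"]}

```bash
mkdir -p pics; ls; python3 - <<'E'
from plant import status, eyes, bot
import cv2,numpy as np
for n in ["scene","top"]:
    f=eyes.grab_frame(n); cv2.imwrite(f"pics/{n}0.png",f["pixels"][:,:,::-1]); print(n,f["fx"],f["cx"],f["cy"],np.round(-f["R"].T@f["t"],3),np.round(f["R"],3).tolist())
    np.savez(f"{n}0.npz",**f)
print(status.read_state(),bot.grip_depth)
E
```

```text
pics
scene 468.6435473288391 283.81505794205236 211.50248055393797 [ 0.016 -1.04   0.978] [[0.886, -0.463, -0.009], [-0.314, -0.587, -0.746], [0.34, 0.664, -0.666]]
top 424.2925334011397 277.13485764474626 210.01525266808864 [ 0.258 -0.162  1.311] [[-0.007, -1.0, -0.019], [-0.986, 0.01, -0.166], [0.166, 0.017, -0.986]]
{'time': 0.1, 'qpos': array([ 1.08177009e+00,  2.17714012e-01,  1.61479675e+00, -3.94613294e-05,
        1.31130265e+00, -1.12193572e-01]), 'dq': array([-0.00095316, -0.00075195, -0.00526297,  0.00120569, -0.00164172,
        0.00042305]), 'joint_efforts': array([-8.81738506e-04, -3.98077941e+01, -3.04971313e+01, -2.66339939e-04,
        4.28503627e-03,  3.48447270e-05]), 'tcp_pos': array([0.22961931, 0.58048881, 0.23006491]), 'tool_rot': array([-3.13938159e+00, -2.10753897e-04,  2.76476993e+00]), 'wrist_force': array([-0.58536851,  0.26342136,  0.26907669]), 'wrist_torque': array([-0.0216337 , -0.00469032,  0.03966747]), 'gripper_force': 0.0, 'gripper_width': 0.08555918607656175} 0.0187
```

View pics/scene0.png

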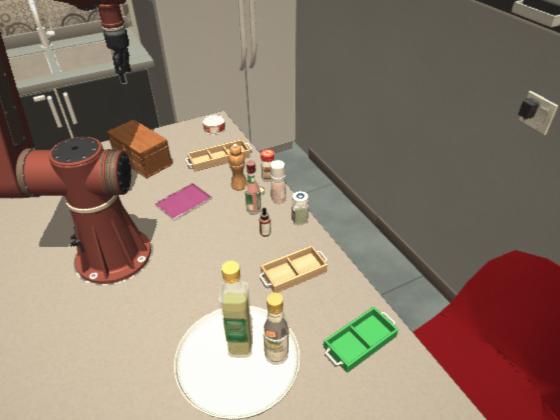

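View pics/top0.png

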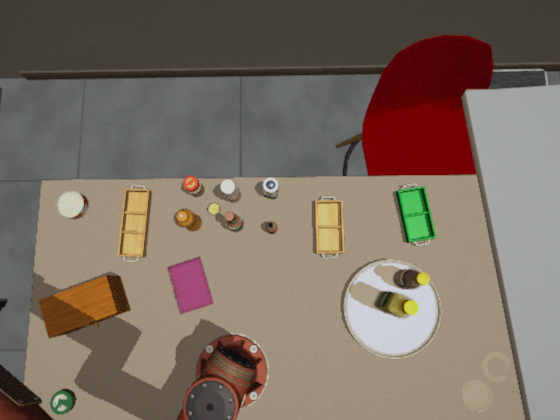

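The top view shows the long caddy at about (135,223) and the short caddy at about (329,226). The objects stand around columns 185–275 and rows 180–230. I'll zoom in.

```bash
python3 - <<'E'
import cv2,numpy as np
a=cv2.imread("pics/top0.png")[165:275,105:365]; cv2.imwrite("pics/t1.png",cv2.resize(a,None,fx=3,fy=3,interpolation=cv2.INTER_CUBIC))
a=cv2.imread("pics/scene0.png")[125:305,170:345]; cv2.imwrite("pics/s1.png",cv2.resize(a,None,fx=3.3,fy=3.3,interpolation=cv2.INTER_CUBIC))
E
```

```text
(no output)
```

View pics/t1.png

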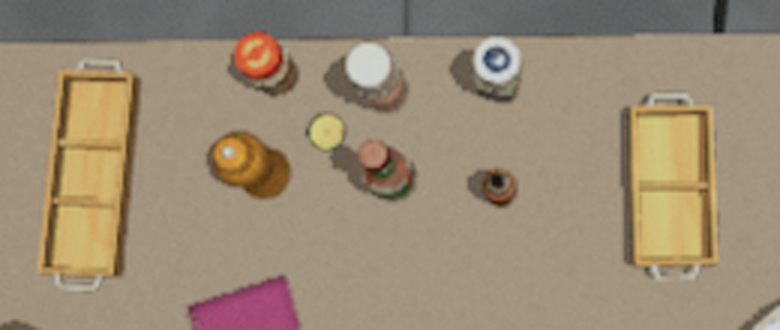

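View pics/s1.png

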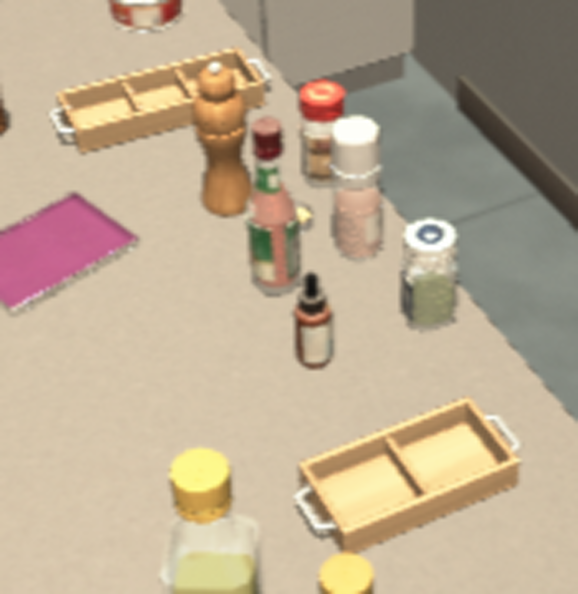

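The crops show, in the upper row, the red-lid jar (257,55), the grinder (368,64) and the white-lid jar (497,60). Below them are the mill (230,152), the sauce bottle (374,152) and the dropper (497,178), plus a flat yellow slice that isn't part of the job. Next I'll compute the positions.

```bash
cat > h.py <<'E'
import numpy as np,cv2
def ray(f,u,v):
    d=np.array([(u-f["cx"])/f["fx"],(v-f["cy"])/f["fy"],1.]); R=f["R"]
    return -R.T@f["t"],R.T@d
def onz(f,u,v,z):
    c,d=ray(f,u,v); return c+d*(z-c[2])/d[2]
def tri(p,q):
    A=[];b=[]
    for c,d in (p,q):
        d=d/np.linalg.norm(d);P=np.eye(3)-np.outer(d,d);A.append(P);b.append(P@c)
    return np.linalg.lstsq(np.vstack(A),np.hstack(b),rcond=None)[0]
E
python3 - <<'E'
from h import *
T=dict(np.load("top0.npz"));S=dict(np.load("scene0.npz"))
tp=lambda u,v:((u+.5)/3-.5+105,(v+.5)/3-.5+165)
sp=lambda u,v:((u+.5)/3.3-.5+170,(v+.5)/3.3-.5+125)
O=dict(red=((257,55),(323,91),.106),grinder=((368,64),(356,131),.142),white=((497,60),(430,232),.098),mill=((230,151),(214,67),.166),drop=((496,178),(311,278),.102),sauce=((373,152),(267,125),.183))
for k,(a,b,z) in O.items():
    a=tp(*a);b=sp(*b);print(k,onz(T,*a,z)[:2].round(4),onz(S,*b,z)[:2].round(4),tri(ray(T,*a),ray(S,*b)).round(4))
# caddies: wood mask, top rim (z=.032) via filled contour
hsv=cv2.cvtColor(T["pixels"],cv2.COLOR_RGB2HSV)
for n,(x0,x1,y0,y1) in dict(long=(110,160,180,270),short=(305,355,190,262)).items():
    m=np.zeros(hsv.shape[:2],np.uint8); m[y0:y1,x0:x1]=cv2.inRange(hsv,(12,110,90),(30,255,255))[y0:y1,x0:x1]
    m=cv2.morphologyEx(m,cv2.MORPH_OPEN,np.ones((2,2)))
    c=max(cv2.findContours(m,0,2)[0],key=cv2.contourArea)
    w=np.array([onz(T,*p,.032)[:2] for p in c[:,0].astype(float)],np.float32)
    print(n,cv2.minAreaRect(c),cv2.minAreaRect(w))
E
```

```text
red [0.5439 0.1123] [0.5478 0.112 ] [0.5457 0.1117 0.1064]
grinder [ 0.5255 -0.0011] [ 0.5243 -0.0075] [ 5.272e-01 -5.000e-04  1.364e-01]
white [ 0.5381 -0.1212] [ 0.54   -0.1198] [ 0.5383 -0.1215  0.0997]
mill [0.44  0.121] [0.4384 0.1168] [0.4404 0.122  0.1624]
drop [ 0.4214 -0.1199] [ 0.4179 -0.1297] [ 0.4226 -0.1195  0.0921]
sauce [ 0.4351 -0.0122] [ 0.4348 -0.0132] [ 0.4352 -0.0121  0.1821]
long ((135.23818969726562, 223.52288818359375), (27.4503173828125, 68.41522979736328), 5.492323875427246) ((0.43771255016326904, 0.2946855425834656), (0.08421939611434937, 0.20846928656101227), 86.97772979736328)
short ((330.0, 227.5), (53.0, 28.0), 90.0) ((0.4192318916320801, -0.2982901334762573), (0.08380288630723953, 0.16171661019325256), 89.51350402832031)
```

```bash
cat > go.py <<'E'
import sys,numpy as np
from scipy.spatial.transform import Rotation as Ro
from plant import status
def shift(t,yaw=None):
    s=status.read_state(); R=Ro.from_euler("xyz",s["tool_rot"]).as_matrix()
    d=R.T@(np.array(t)-s["tcp_pos"]); y=s["tool_rot"][2]
    tz=0 if yaw is None else -((yaw-y+np.pi)%(2*np.pi)-np.pi)
    print("shift",d.round(4),"turn",round(tz,3),"tcp",s["tcp_pos"].round(4),"yaw",round(y,4),"t",s["time"])
if __name__=="__main__": 
    a=[float(v) for v in sys.argv[1:]]; shift(a[:3],a[3] if len(a)>3 else None)
E
python3 go.py 0.42 0.29 0.33 3.1416
```

```text
shift [-0.2839 -0.2003 -0.0996] turn -0.377 tcp [0.2296 0.5805 0.2301] yaw 2.7648 t 0.1
```

Call:
{"fn": "arm_command", "kwargs": {
  "moves": "1 -0.028 -0.02 -0.01 -0.04; 1 -0.057 -0.04 -0.02 -0.08; 1 -0.085 -0.06 -0.03 -0.12; 1 -0.114 -0.08 -0.04 -0.16; 1 -0.142 -0.1 -0.05 -0.2; 1 -0.17 -0.12 -0.06 -0.24; 1 -0.2 -0.14 -0.07 -0.28; 1 -0.228 -0.16 -0.08 -0.32; 1 -0.256 -0.18 -0.09 -0.36; 1 -0.284 -0.2 -0.1 -0.377; 1 -0.284 -0.2 -0.1 -0.377; 1 -0.284 -0.2 -0.1 -0.377",
  "force": 30
}}

```text
time: 1.1
tcp_pos: [0.4214, 0.2895, 0.3317]
tool_rot: [3.141, 0.001, 3.138]
wrist_force: [-0.5, 0.2, 0.4]
gripper_width: 0.0856
gripper_force: 0.0
```

```bash
python3 - <<'E'
from plant import status, eyes
import cv2,numpy as np
from go import shift
f=eyes.grab_frame("wrist"); cv2.imwrite("pics/w1.png",f["pixels"][:,:,::-1]); np.savez("w1.npz",**f)
print(f["fx"],np.round(-f["R"].T@f["t"],3),np.round(f["R"],2).tolist())
shift([0.42,-0.12,0.2],np.pi)
E
```

```text
291.27326940942885 [0.355 0.289 0.474] [[0.0, 1.0, -0.0], [0.97, -0.0, 0.26], [0.26, -0.0, -0.97]]
shift [-4.000e-04 -4.105e-01  1.308e-01] turn -0.002 tcp [0.4204 0.2904 0.331 ] yaw 3.1399 t 1.15
```

View pics/w1.png

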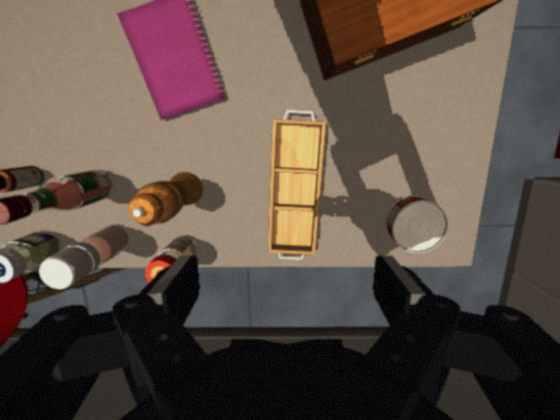

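The wrist view shows the long caddy clearly. Its rim corners are near (273,121), (327,122), (317,254) and (268,252). I'll move toward the dropper and take a wrist frame there too.

Call:
{"fn": "arm_command", "kwargs": {
  "moves": "1 0 -0.041 0 0; 1 0 -0.082 0 0; 1 0 -0.123 0 0; 1 0 -0.164 0 0; 1 0 -0.205 0 0; 1 0 -0.246 0 0; 1 0 -0.287 0 0; 1 0 -0.328 0 0; 1 0 -0.369 0 0; 1 0 -0.41 0 0; 1 0 -0.45 0 0; 1 0 -0.45 0 0"
}}

```text
time: 2.15
tcp_pos: [0.4201, -0.1639, 0.3301]
tool_rot: [-3.139, -0.002, 3.136]
wrist_force: [0.2, 0.1, -0.7]
gripper_width: 0.0855
gripper_force: 0.0
```

```bash
python3 - <<'E'
from plant import status, eyes
import cv2,numpy as np
from go import shift
from h import *
f=eyes.grab_frame("wrist"); cv2.imwrite("pics/w2.png",f["pixels"][:,:,::-1]); np.savez("w2.npz",**f)
shift([0.42,-0.12,0.2],np.pi)
W=dict(np.load("w1.npz"))
P=np.array([onz(W,*p,.032)[:2] for p in [(273,121),(327,122),(317,254),(268,252)]]); print(P.round(4),P.mean(0))
a=P[2]+P[3]-P[0]-P[1]; print("long axis yaw",np.arctan2(a[1],a[0]),np.hypot(*a)/2,np.hypot(*(P[1]-P[0])),np.hypot(*(P[2]-P[3])))
E
```

```text
shift [1.000e-04 4.060e-02 1.301e-01] turn -0.004 tcp [ 0.4202 -0.1608  0.33  ] yaw 3.1377 t 2.2
[[0.3387 0.2707]
 [0.3404 0.3491]
 [0.5472 0.3395]
 [0.5434 0.2593]] [0.44240642 0.304658  ]
long axis yaw -0.0505846195370054 0.20601521653799457 0.07842316416400795 0.08029127861910916
```

View pics/w2.png

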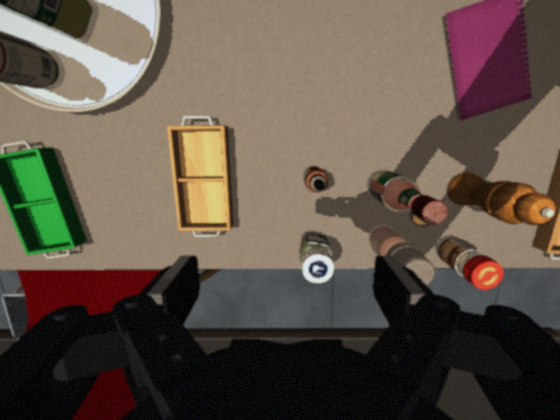

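The second wrist view shows the short caddy rim at (168,126), (226,125), (232,230) and (179,231). The dropper tip is at about (320,184) and the white lid at (318,268).

```bash
python3 - <<'E'
from h import *
T=dict(np.load("top0.npz"));W=dict(np.load("w2.npz"));S=dict(np.load("scene0.npz"))
tp=lambda u,v:((u+.5)/3-.5+105,(v+.5)/3-.5+165)
sp=lambda u,v:((u+.5)/3.3-.5+170,(v+.5)/3.3-.5+125)
def q(n,P):
    P=np.array(P)[:,:2];a=P[2]+P[3]-P[0]-P[1];print(n,P.mean(0).round(4),"yaw",np.arctan2(*a[::-1]).round(4),"L",(np.hypot(*a)/2).round(4),"W",np.hypot(*(P[1]-P[0])).round(4),np.hypot(*(P[2]-P[3])).round(4))
q("long top",[onz(T,*tp(*p),.032) for p in [(39,271),(121,275),(134,74),(59,72)]])
q("short top",[onz(T,*tp(*p),.032) for p in [(637,265),(716,262),(711,107),(632,109)]])
q("short wrist",[onz(W,*p,.032) for p in [(168,126),(226,125),(232,230),(179,231)]])
q("short scene",[onz(S,*sp(*p),.032) for p in [(300,466),(345,528),(517,455),(468,403)]])
q("long scene",[onz(S,*sp(*p),.032) for p in [(58,94),(80,131),(264,86),(238,52)]])
for n,p,z in [("drop",(320,184),.102),("white",(318,268),.098),("red",(487,275),.106),("sauce",(433,211),.183),("grinder",(415,265),.142),("mill",(547,212),.166)]: print(n,onz(W,*p,z).round(4))
E
```

```text
long top [0.4414 0.2988] yaw -0.0333 L 0.206 W 0.0835 0.0782
short top [ 0.422  -0.2972] yaw 0.0042 L 0.1582 W 0.0789 0.0805
short wrist [ 0.4228 -0.2941] yaw 0.0001 L 0.1609 W 0.0845 0.0849
short scene [ 0.4221 -0.2987] yaw -0.0023 L 0.1573 W 0.0749 0.0701
long scene [0.4409 0.2937] yaw -0.0814 L 0.2033 W 0.0753 0.0741
drop [ 0.4171 -0.1212  0.102 ]
white [ 0.537  -0.1206  0.098 ]
red [0.5445 0.1122 0.106 ]
sauce [ 0.4318 -0.0136  0.183 ]
grinder [ 0.5119 -0.0059  0.142 ]
mill [0.438  0.1192 0.166 ]
```

Short caddy is at (0.422,-0.296) with yaw about 0. Long caddy is at about (0.442,0.302) with yaw about -0.05. Picking up the dropper now.

Call:
{"fn": "arm_command", "kwargs": {
  "moves": "1 0 0.035 0.01 -0.004; 1 0 0.041 0.045 -0.004; 1 0 0.041 0.085 -0.004; 1 0 0.041 0.125 -0.004; 1 0 0.041 0.165 -0.004; 1 0 0.041 0.2 -0.004; 1 0 0.041 0.235 -0.004; 1 0 0.041 0.265 -0.004; 1 0 0.041 0.285 -0.004; 1 0 0.041 0.297 -0.004; 1 0 0.041 0.302 -0.004; 1 0 0.041 0.302 -0.004"
}}

```text
time: 3.2
tcp_pos: [0.4209, -0.1162, 0.0288]
tool_rot: [3.141, -0.001, -3.135]
wrist_force: [-0.4, -0.7, 0.1]
gripper_width: 0.0854
gripper_force: 0.0
```

Call:
{"fn": "arm_command", "kwargs": {
  "moves": "0.2 0 0 0 0; 0.2 0 0 0 0; 0.2 0 0 0 0; 0.2 0 0 0 0; 0.2 0 0 0 0; 0.2 0 0 0 0; 0.2 0 0 0 0; 0.2 0 0 0 0",
  "force": 30
}}

```text
time: 3.87
tcp_pos: [0.4207, -0.1182, 0.0296]
tool_rot: [3.141, 0.0, -3.138]
wrist_force: [-0.2, 2.1, 3.7]
gripper_width: 0.0312
gripper_force: 33.0
```

```bash
python3 - <<'E'
from plant import status, eyes
import cv2,numpy as np
f=eyes.grab_frame("wrist"); cv2.imwrite("pics/w3.png",f["pixels"][:,:,::-1])
E
python3 go.py 0.442 0.302 0.2 3.0916
```

```text
shift [-0.0229  0.4202 -0.1702] turn 0.054 tcp [ 0.4207 -0.1182  0.0296] yaw -3.138 t 3.9167
```

View pics/w3.png

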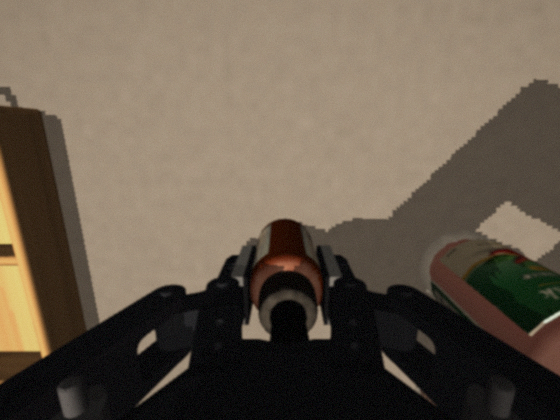

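The dropper is gripped upright between the pads at (288,300), and the sauce bottle at right is clear. Next I lift high over the sauce bottle and mill.

Call:
{"fn": "arm_command", "kwargs": {
  "moves": "0.2 0 0 -0.005 0; 0.2 0 0 -0.02 0; 0.2 0 0 -0.045 0; 0.2 0 0 -0.08 0; 0.2 0 0 -0.12 0; 0.2 0 0 -0.16 0; 0.2 0 0 -0.195 0; 0.2 0 0 -0.22 0; 0.2 0 0.01 -0.225 0; 0.2 -0.003 0.035 -0.225 0.01; 0.2 -0.006 0.07 -0.225 0.02; 0.2 -0.008 0.11 -0.225 0.03"
}}

```text
time: 4.92
tcp_pos: [0.4274, -0.0077, 0.2532]
tool_rot: [-3.141, -0.001, 3.112]
wrist_force: [1.5, 0.8, -1.0]
gripper_width: 0.0311
gripper_force: 33.0
```

Call:
{"fn": "arm_command", "kwargs": {
  "moves": "0.2 -0.002 0.04 0 0; 0.2 -0.004 0.08 0 0.005; 0.2 -0.006 0.12 0 0.01; 0.2 -0.008 0.16 0 0.014; 0.2 -0.01 0.2 0 0.018; 0.2 -0.012 0.24 0 0.024; 0.2 -0.014 0.27 0 0.024; 0.2 -0.015 0.295 0 0.024; 0.2 -0.015 0.307 0 0.024; 0.2 -0.015 0.31 0 0.024; 0.2 -0.015 0.31 0 0.024"
}}

```text
time: 5.83
tcp_pos: [0.4501, 0.3011, 0.2529]
tool_rot: [-3.14, -0.002, 3.093]
wrist_force: [-0.8, -0.4, -1.0]
gripper_width: 0.0311
gripper_force: 33.1
```

```bash
python3 - <<'E'
from plant import status, eyes
import cv2,numpy as np
f=eyes.grab_frame("wrist"); cv2.imwrite("pics/w4.png",f["pixels"][:,:,::-1]);np.savez("w4.npz",**f)
E
python3 go.py 0.442 0.302 0.1 3.0916
```

```text
shift [0.0083 0.0016 0.1532] turn 0.0 tcp [0.4504 0.3003 0.2532] yaw 3.0919 t 5.8833
```

View pics/w4.png

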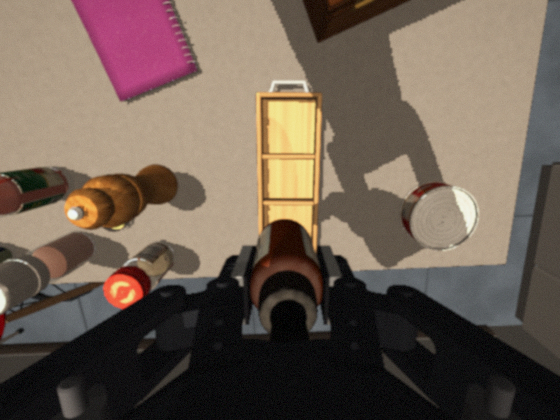

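The frame shows the caddy aligned with the tool. The middle-well partitions are at rows ~156 and ~199, and the rim's outer edges at columns ~259 and ~320.

```bash
python3 - <<'E'
from h import *
W=dict(np.load("w4.npz"))
for n,p,z in [("partU",(290,156),.026),("partL",(290,199.5),.026),("Lrim",(259,177),.032),("Rrim",(320,177),.032),("TL",(257.5,94),.032),("TR",(321.5,94),.032)]: print(n,onz(W,*p,z)[:2].round(4))
g=cv2.cvtColor(W["pixels"],cv2.COLOR_RGB2GRAY);print(g[140:215,300].tolist());print(g[185,250:330].tolist())
E
```

```text
partU [0.4117 0.307 ]
partL [0.4673 0.3045]
Lrim [0.4352 0.267 ]
Rrim [0.4389 0.3433]
TL [0.3382 0.2723]
TR [0.3418 0.3468]
[220, 221, 220, 221, 222, 221, 220, 222, 222, 221, 221, 217, 199, 153, 145, 184, 198, 186, 162, 174, 208, 221, 220, 220, 221, 218, 219, 221, 219, 219, 217, 220, 220, 217, 219, 216, 219, 218, 218, 218, 217, 219, 220, 219, 220, 219, 219, 218, 215, 217, 220, 218, 218, 214, 216, 218, 212, 190, 132, 82, 102, 150, 188, 196, 189, 190, 206, 213, 217, 213, 219, 214, 214, 214, 215]
[171, 168, 162, 166, 164, 170, 161, 164, 176, 191, 182, 147, 99, 85, 107, 123, 124, 145, 181, 204, 216, 213, 217, 216, 216, 217, 217, 222, 222, 219, 217, 212, 211, 206, 208, 211, 211, 214, 215, 217, 217, 216, 212, 211, 209, 204, 203, 210, 214, 218, 219, 217, 220, 222, 220, 215, 213, 211, 213, 216, 221, 214, 179, 132, 139, 177, 193, 182, 146, 107, 86, 88, 108, 140, 157, 163, 168, 164, 169, 167]
```

Call:
{"fn": "arm_command", "kwargs": {
  "moves": "0.2 0.004 0.002 0.01 0; 0.2 0.007 0.003 0.03 0; 0.2 0.007 0.003 0.06 0; 0.2 0.007 0.003 0.095 0; 0.2 0.007 0.003 0.13 0; 0.2 0.007 0.003 0.16 0; 0.2 0.007 0.003 0.18 0; 0.2 0.007 0.003 0.195 0; 0.2 0.007 0.003 0.204 0; 0.2 0.007 0.003 0.208 0; 0.2 0.007 0.003 0.211 0; 0.2 0.007 0.003 0.211 0"
}}

```text
time: 6.88
tcp_pos: [0.4446, 0.3043, 0.0436]
tool_rot: [3.141, 0.001, 3.091]
wrist_force: [0.0, -0.4, -0.7]
gripper_width: 0.0314
gripper_force: 33.0
```

Call:
{"fn": "arm_command", "kwargs": {
  "moves": "0.2 0 0 0.002 0; 0.2 0 0 0.004 0; 0.2 0 0 0.005 0; 0.2 0 0 0.005 0"
}}

```text
time: 7.22
tcp_pos: [0.4444, 0.3048, 0.0386]
tool_rot: [3.141, 0.001, 3.092]
wrist_force: [0.0, -0.0, -0.7]
gripper_width: 0.0311
gripper_force: 33.0
```

Call:
{"fn": "arm_command", "kwargs": {
  "moves": "0.2 0 0 0.001 0; 0.2 0 0 0.002 0; 0.2 0 0 0.002 0"
}}

```text
time: 7.47
tcp_pos: [0.4441, 0.3046, 0.0362]
tool_rot: [-3.141, -0.0, 3.092]
wrist_force: [0.3, -1.0, -0.7]
gripper_width: 0.0314
gripper_force: 33.0
```

Call:
{"fn": "arm_command", "kwargs": {
  "moves": "0.5 0 0 0 0; 0.6 0 0 0 0; 0.6 0 0 0 0; 0.6 0 0 0 0"
}}

```text
time: 7.8
tcp_pos: [0.4444, 0.3047, 0.0365]
tool_rot: [3.141, 0.0, 3.092]
wrist_force: [-0.9, -0.1, 0.8]
gripper_width: 0.0509
gripper_force: 0.0
```

```bash
python3 - <<'E'
from plant import status, eyes
import cv2,numpy as np
f=eyes.grab_frame("wrist"); cv2.imwrite("pics/w5.png",f["pixels"][:,:,::-1])
E
python3 go.py 0.545 0.112 0.21 3.1416
```

```text
shift [-0.1102 -0.1874 -0.1735] turn -0.05 tcp [0.4444 0.3047 0.0365] yaw 3.0918 t 7.85
```

View pics/w5.png

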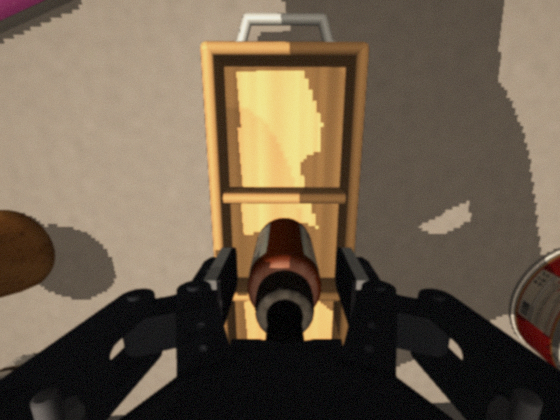

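The dropper stands in the middle well at (285,270), centred between the walls, and the fingers are clear. Red jar next.

Call:
{"fn": "arm_command", "kwargs": {
  "moves": "0.6 0 0 -0.02 0; 0.6 0 0 -0.06 0; 0.6 0 0 -0.1 0; 0.8 0 0 -0.14 0; 1 -0.01 -0.017 -0.173 0; 1 -0.03 -0.05 -0.174 -0.02; 1 -0.05 -0.085 -0.174 -0.04; 1 -0.07 -0.12 -0.174 -0.05; 1 -0.09 -0.153 -0.174 -0.05; 1 -0.105 -0.18 -0.174 -0.05; 1 -0.11 -0.188 -0.174 -0.05; 1 -0.11 -0.188 -0.174 -0.05"
}}

```text
time: 8.85
tcp_pos: [0.5457, 0.1092, 0.2104]
tool_rot: [-3.141, 0.0, 3.138]
wrist_force: [0.5, -0.2, 0.2]
gripper_width: 0.0853
gripper_force: 0.0
```

Call:
{"fn": "arm_command", "kwargs": {
  "moves": "1 0 0 0.02 0; 1 0 0 0.055 0; 1 0 0 0.09 0; 1 0 0 0.12 0; 1 0 0 0.14 0; 1 0 0 0.15 0; 1 0 0 0.152 0; 1 0 0 0.152 0"
}}

```text
time: 9.52
tcp_pos: [0.5443, 0.1123, 0.0582]
tool_rot: [3.141, -0.001, -3.14]
wrist_force: [0.1, 0.4, 0.9]
gripper_width: 0.0856
gripper_force: 0.0
```

Call:
{"fn": "arm_command", "kwargs": {
  "moves": "0.35 0 0 0 0; 0.35 0 0 0 0; 0.35 0 0 0 0; 0.35 0 0 0 0; 0.35 0 0 0 0; 0.35 0 0 0 0"
}}

```text
time: 10.02
tcp_pos: [0.5463, 0.1118, 0.0601]
tool_rot: [3.141, 0.003, 3.141]
wrist_force: [-0.3, 2.5, 5.7]
gripper_width: 0.0438
gripper_force: 30.2
```

```bash
python3 - <<'E'
from plant import status, eyes
import cv2,numpy as np
f=eyes.grab_frame("wrist"); cv2.imwrite("pics/w6.png",f["pixels"][:,:,::-1])
E
python3 go.py 0.51 0.302 0.2 3.0916; python3 -c "
import numpy as np
c=np.array([.442,.3035]);d=.066*np.array([np.cos(-.05),np.sin(-.05)]);print(c+d,c-d)"
```

```text
shift [ 0.0358  0.1904 -0.1399] turn 0.05 tcp [0.5463 0.1118 0.0601] yaw 3.1415 t 10.0667
[0.50791752 0.30020137] [0.37608248 0.30679863]
```

View pics/w6.png

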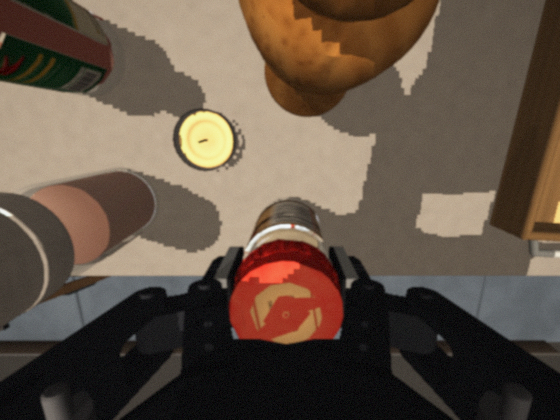

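The red jar is gripped at (286,290). It goes to the far end well, centre about (0.508,0.300).

Call:
{"fn": "arm_command", "kwargs": {
  "moves": "0.35 0 0 -0.005 0; 0.35 0 0 -0.02 0; 0.35 0 0 -0.05 0; 0.35 0 0 -0.085 0; 0.35 0 0.008 -0.11 0; 0.35 0.005 0.03 -0.12 0.01; 0.35 0.012 0.06 -0.12 0.02; 0.35 0.02 0.095 -0.12 0.03; 0.35 0.027 0.13 -0.12 0.04; 0.35 0.033 0.16 -0.12 0.05; 0.35 0.037 0.18 -0.12 0.05; 0.35 0.037 0.188 -0.12 0.05"
}}

```text
time: 11.07
tcp_pos: [0.506, 0.3016, 0.1777]
tool_rot: [-3.142, -0.002, 3.095]
wrist_force: [-0.2, 0.2, -1.4]
gripper_width: 0.0435
gripper_force: 30.7
```

```bash
python3 - <<'E'
from plant import status, eyes
import cv2,numpy as np
f=eyes.grab_frame("wrist"); cv2.imwrite("pics/w7.png",f["pixels"][:,:,::-1])
np.savez("w7.npz",**f)
E
python3 go.py 0.509 0.3 0.068 3.0916
```

```text
shift [-0.0025 -0.0015  0.1098] turn 0.003 tcp [0.5067 0.3016 0.1778] yaw 3.0948 t 11.1167
```

Call:
{"fn": "arm_command", "kwargs": {
  "moves": "0.35 -0.001 0 0.01 0; 0.35 -0.002 0 0.03 0; 0.35 -0.002 0 0.055 0; 0.35 -0.002 -0.001 0.075 0; 0.35 -0.002 -0.001 0.09 0; 0.35 -0.002 -0.001 0.098 0; 0.35 -0.002 -0.001 0.102 0; 0.35 -0.002 -0.001 0.104 0; 0.35 -0.002 -0.001 0.104 0"
}}

```text
time: 11.87
tcp_pos: [0.5102, 0.2977, 0.0745]
tool_rot: [-3.142, 0.0, 3.091]
wrist_force: [-0.3, 0.1, -1.3]
gripper_width: 0.0437
gripper_force: 30.7
```

Call:
{"fn": "arm_command", "kwargs": {
  "moves": "0.35 0 0 0.001 0; 0.35 0 0 0.002 0; 0.35 0 0 0.003 0; 0.35 0 0 0.003 0"
}}

```text
time: 12.2
tcp_pos: [0.5099, 0.2985, 0.0718]
tool_rot: [3.141, 0.001, 3.092]
wrist_force: [-0.3, -0.2, -1.2]
gripper_width: 0.0432
gripper_force: 30.7
```

Call:
{"fn": "arm_command", "kwargs": {
  "moves": "0.35 0 0.001 0.001 0; 0.35 0 0.001 0.002 0; 0.35 0 0.001 0.003 0; 0.35 0 0.001 0.004 0; 0.35 0 0.001 0.004 0"
}}

```text
time: 12.62
tcp_pos: [0.5094, 0.2992, 0.0669]
tool_rot: [-3.141, -0.001, 3.092]
wrist_force: [-0.7, -0.6, -0.9]
gripper_width: 0.0441
gripper_force: 30.7
```

Call:
{"fn": "arm_command", "kwargs": {
  "moves": "0.6 0 0 0 0; 0.8 0 0 0 0; 0.8 0 0 0 0; 0.8 0 0 0 0"
}}

```text
time: 12.95
tcp_pos: [0.5099, 0.2993, 0.0676]
tool_rot: [3.141, 0.0, 3.092]
wrist_force: [0.1, -0.8, -0.5]
gripper_width: 0.0684
gripper_force: 0.0
```

```bash
python3 - <<'E'
from plant import status, eyes
import cv2,numpy as np
f=eyes.grab_frame("wrist"); cv2.imwrite("pics/w8.png",f["pixels"][:,:,::-1])
np.savez("w8.npz",**f)
E
python3 go.py 0.538 -0.121 0.25 3.1416
```

```text
shift [-0.0491 -0.4183 -0.1825] turn -0.05 tcp [0.5099 0.2993 0.0675] yaw 3.0917 t 13.0
```

View pics/w8.png

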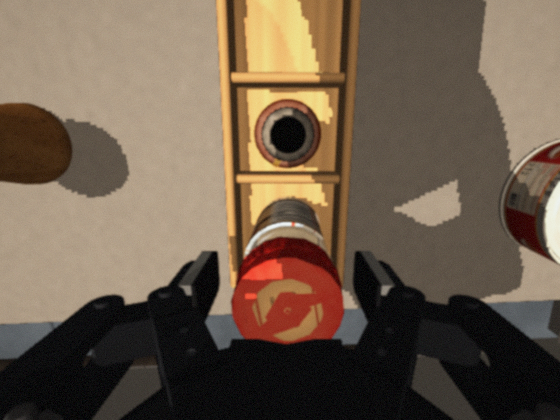

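The dropper is centred in its well at (288,132) and the red jar is standing in the end well. White jar next.

Call:
{"fn": "arm_command", "kwargs": {
  "moves": "0.8 0 0 -0.02 0; 0.8 0 0 -0.06 0; 0.8 0 0 -0.1 0; 0.8 0 0 -0.14 0; 0.9 0 -0.015 -0.175 0; 1 -0.004 -0.05 -0.18 -0.01; 1 -0.009 -0.09 -0.18 -0.02; 1 -0.014 -0.13 -0.18 -0.03; 1 -0.019 -0.17 -0.18 -0.04; 1 -0.024 -0.21 -0.18 -0.05; 1 -0.029 -0.25 -0.18 -0.05; 1 -0.034 -0.29 -0.18 -0.05"
}}

```text
time: 14.0
tcp_pos: [0.529, 0.0061, 0.2477]
tool_rot: [-3.142, 0.001, -3.141]
wrist_force: [0.7, 0.1, -0.3]
gripper_width: 0.0856
gripper_force: 0.0
```

```bash
python3 go.py 0.538 -0.121 0.053 3.1416
```

```text
shift [-0.0088 -0.127   0.1947] turn 0.0 tcp [0.529  0.0061 0.2477] yaw -3.1412 t 14.0
```

Call:
{"fn": "arm_command", "kwargs": {
  "moves": "1 -0.003 -0.04 0 0; 1 -0.006 -0.08 0 0; 1 -0.009 -0.11 0.01 0; 1 -0.009 -0.126 0.035 0; 1 -0.009 -0.126 0.075 0; 1 -0.009 -0.126 0.115 0; 1 -0.009 -0.126 0.15 0; 1 -0.009 -0.126 0.175 0; 1 -0.009 -0.126 0.188 0; 1 -0.009 -0.126 0.193 0; 1 -0.009 -0.126 0.193 0; 1 -0.009 -0.126 0.193 0"
}}

```text
time: 15.0
tcp_pos: [0.5398, -0.1185, 0.0559]
tool_rot: [-3.141, 0.003, -3.141]
wrist_force: [0.3, 0.3, 0.2]
gripper_width: 0.0856
gripper_force: 0.0
```

Call:
{"fn": "arm_command", "kwargs": {
  "moves": "0.35 0 0 0 0; 0.35 0 0 0 0; 0.35 0 0 0 0; 0.35 0 0 0 0; 0.35 0 0 0 0; 0.35 0 0 0 0"
}}

```text
time: 15.5
tcp_pos: [0.5398, -0.1186, 0.0563]
tool_rot: [-3.141, 0.003, -3.141]
wrist_force: [-0.6, -0.2, 6.2]
gripper_width: 0.0467
gripper_force: 30.3
```

```bash
python3 go.py 0.376 0.307 0.26 3.0916
```

```text
shift [ 0.1631  0.4254 -0.2046] turn 0.05 tcp [ 0.5398 -0.1186  0.0563] yaw -3.1415 t 15.5
```

Call:
{"fn": "arm_command", "kwargs": {
  "moves": "0.35 0 0 -0.005 0; 0.35 0 0 -0.02 0; 0.35 0 0 -0.05 0; 0.35 0 0 -0.09 0; 0.35 0 0 -0.13 0; 0.35 0 0 -0.17 0; 0.35 0 0 -0.2 0; 0.35 0.003 0.01 -0.21 0; 0.35 0.013 0.035 -0.21 0.005; 0.35 0.026 0.07 -0.21 0.01; 0.35 0.04 0.105 -0.21 0.015; 0.35 0.053 0.14 -0.21 0.02"
}}

```text
time: 16.5
tcp_pos: [0.4829, 0.0235, 0.2625]
tool_rot: [3.141, -0.003, 3.12]
wrist_force: [0.6, -0.5, -0.5]
gripper_width: 0.0471
gripper_force: 31.3
```

Call:
{"fn": "arm_command", "kwargs": {
  "moves": "0.35 0.013 0.035 0 0.005; 0.35 0.027 0.07 0 0.01; 0.35 0.04 0.105 0 0.015; 0.35 0.053 0.14 0 0.02; 0.35 0.067 0.175 0 0.025; 0.35 0.08 0.21 0 0.03; 0.35 0.091 0.24 0 0.03; 0.35 0.1 0.265 0 0.03; 0.35 0.106 0.278 0 0.03; 0.35 0.109 0.285 0 0.03; 0.35 0.109 0.285 0 0.03"
}}

```text
time: 17.42
tcp_pos: [0.38, 0.3098, 0.2628]
tool_rot: [-3.14, -0.003, 3.094]
wrist_force: [0.4, -0.6, -0.3]
gripper_width: 0.047
gripper_force: 31.3
```

```bash
python3 go.py 0.378 0.3065 0.063 3.0916
```

```text
shift [ 0.0014 -0.0032  0.1998] turn 0.003 tcp [0.38   0.3098 0.2628] yaw 3.0944 t 17.4167
```

Call:
{"fn": "arm_command", "kwargs": {
  "moves": "0.35 0.001 -0.002 0.01 0; 0.35 0.002 -0.003 0.035 0; 0.35 0.002 -0.003 0.07 0; 0.35 0.002 -0.003 0.105 0; 0.35 0.002 -0.003 0.135 0; 0.35 0.002 -0.003 0.16 0; 0.35 0.002 -0.003 0.175 0; 0.35 0.002 -0.003 0.184 0; 0.35 0.002 -0.003 0.188 0; 0.35 0.002 -0.003 0.19 0; 0.35 0.002 -0.003 0.19 0"
}}

```text
time: 18.33
tcp_pos: [0.3804, 0.306, 0.0747]
tool_rot: [3.141, 0.001, 3.091]
wrist_force: [-0.2, 0.3, -1.8]
gripper_width: 0.0475
gripper_force: 31.3
```

Call:
{"fn": "arm_command", "kwargs": {
  "moves": "0.35 0 0 0.002 0; 0.35 0 0 0.004 0; 0.35 0 0 0.005 0; 0.35 0 0 0.006 0; 0.35 0 0 0.006 0"
}}

```text
time: 18.75
tcp_pos: [0.3797, 0.3062, 0.0684]
tool_rot: [3.141, 0.0, 3.092]
wrist_force: [0.6, 0.6, 0.3]
gripper_width: 0.047
gripper_force: 31.3
```

Call:
{"fn": "arm_command", "kwargs": {
  "moves": "0.35 0.001 0 0.001 0; 0.35 0.002 0 0.003 0; 0.35 0.002 0 0.004 0; 0.35 0.002 0 0.005 0; 0.35 0.002 0 0.005 0"
}}

```text
time: 19.17
tcp_pos: [0.3774, 0.3061, 0.063]
tool_rot: [-3.141, -0.001, 3.092]
wrist_force: [0.7, 0.3, -1.4]
gripper_width: 0.047
gripper_force: 31.3
```

Call:
{"fn": "arm_command", "kwargs": {
  "moves": "0.6 0 0 0 0; 0.8 0 0 0 0; 0.8 0 0 0 0; 0.8 0 0 0 0; 0.8 0 0 -0.01 0; 0.8 0 0 -0.04 0; 0.8 0 0 -0.08 0; 0.8 0 0 -0.12 0; 0.8 0 0 -0.16 0; 0.8 0 0 -0.2 0; 0.8 0 0 -0.21 0; 0.8 0 0 -0.21 0"
}}

```text
time: 20.17
tcp_pos: [0.3803, 0.3078, 0.2796]
tool_rot: [3.135, 0.01, 3.092]
wrist_force: [0.2, 0.8, -0.6]
gripper_width: 0.0683
gripper_force: 0.0
```

```bash
python3 - <<'E'
from plant import status, eyes
import cv2,numpy as np
f=eyes.grab_frame("wrist"); cv2.imwrite("pics/w9.png",f["pixels"][:,:,::-1])
np.savez("w9.npz",**f)
E
python3 go.py 0.439 0.12 0.27 3.1416
```

```text
shift [-0.0694 -0.1836  0.0057] turn -0.05 tcp [0.3788 0.3068 0.276 ] yaw 3.0919 t 20.2167
```

View pics/w9.png

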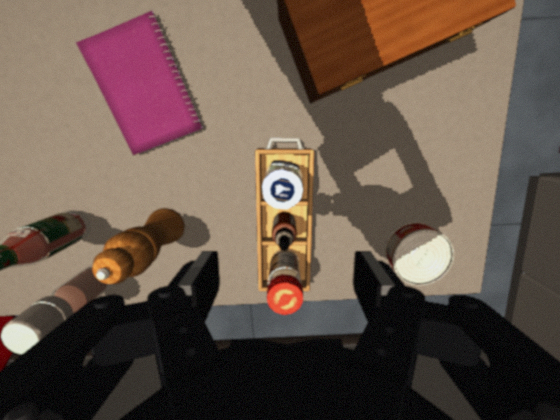

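All three baking items stand in the long caddy: white lid (283,190), dropper (285,235), red lid (285,295). Now the mill.

Call:
{"fn": "arm_command", "kwargs": {
  "moves": "1 -0.014 -0.038 0 -0.02; 1 -0.028 -0.076 0 -0.04; 1 -0.043 -0.114 0 -0.05; 1 -0.056 -0.15 0 -0.05; 1 -0.066 -0.175 0 -0.05; 1 -0.069 -0.184 0.01 -0.05; 1 -0.069 -0.184 0.025 -0.05; 1 -0.069 -0.184 0.04 -0.05; 1 -0.069 -0.184 0.05 -0.05; 1 -0.069 -0.184 0.05 -0.05"
}}

```text
time: 21.05
tcp_pos: [0.4339, 0.1191, 0.2183]
tool_rot: [-3.141, -0.01, -3.141]
wrist_force: [-0.7, 0.4, -0.1]
gripper_width: 0.0852
gripper_force: 0.0
```

```bash
python3 - <<'E'
from plant import status, eyes
import cv2,numpy as np
f=eyes.grab_frame("wrist"); cv2.imwrite("pics/w10.png",f["pixels"][:,:,::-1])
np.savez("w10.npz",**f)
E
python3 go.py 0.439 0.12 0.1 3.1416
```

```text
shift [-0.0047  0.0008  0.1201] turn 0.001 tcp [0.4351 0.1193 0.2201] yaw -3.1408 t 21.1
```

View pics/w10.png

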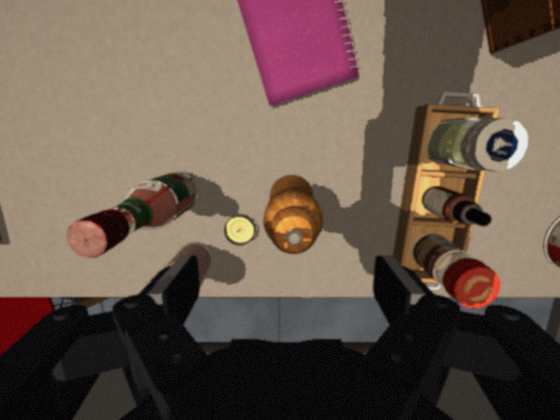

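The mill is centred between the fingers, with its finial at (294,237). Descending.

Call:
{"fn": "arm_command", "kwargs": {
  "moves": "1 -0.001 0.001 0.01 0; 1 -0.002 0.001 0.03 0; 1 -0.002 0.001 0.055 0; 1 -0.002 0.001 0.08 0; 1 -0.002 0.001 0.1 0; 1 -0.002 0.001 0.112 0; 1 -0.002 0.001 0.118 0; 1 -0.002 0.001 0.12 0; 1 -0.002 0.001 0.12 0"
}}

```text
time: 21.85
tcp_pos: [0.4398, 0.1203, 0.1034]
tool_rot: [3.142, 0.0, -3.141]
wrist_force: [-0.5, 0.5, 1.3]
gripper_width: 0.085
gripper_force: 0.0
```

Call:
{"fn": "arm_command", "kwargs": {
  "moves": "0.4 0 0 0 0; 0.4 0 0 0 0; 0.4 0 0 0 0; 0.4 0 0 0 0; 0.4 0 0 0 0; 0.4 0 0 0 0",
  "force": 40
}}

```text
time: 22.35
tcp_pos: [0.441, 0.1203, 0.1051]
tool_rot: [3.141, 0.003, -3.141]
wrist_force: [0.2, 1.5, 5.5]
gripper_width: 0.0493
gripper_force: 40.9
```

```bash
python3 go.py 0.461 -0.296 0.31 3.1416; python3 - <<'E'
from h import *
W=dict(np.load("w10.npz"));print(onz(W,294,237,.166))
E
```

```text
shift [-0.0206 -0.4162 -0.2051] turn 0.0 tcp [0.441  0.1203 0.1051] yaw -3.1414 t 22.35
[0.43827137 0.12432305 0.166     ]
```

Call:
{"fn": "arm_command", "kwargs": {
  "moves": "0.4 0 0 -0.005 0; 0.4 0 0 -0.02 0; 0.4 0 0 -0.05 0; 0.4 0 0 -0.085 0; 0.4 0 0 -0.125 0; 0.4 0 0 -0.165 0; 0.4 0 0 -0.195 0; 0.4 0 -0.005 -0.213 0; 0.4 -0.001 -0.02 -0.218 0; 0.4 -0.003 -0.045 -0.218 0; 0.4 -0.005 -0.08 -0.218 0; 0.4 -0.006 -0.115 -0.218 0"
}}

```text
time: 23.35
tcp_pos: [0.4448, 0.0043, 0.3209]
tool_rot: [-3.141, -0.001, -3.139]
wrist_force: [1.2, -0.4, -1.5]
gripper_width: 0.049
gripper_force: 42.0
```

Call:
{"fn": "arm_command", "kwargs": {
  "moves": "0.4 -0.002 -0.035 0 0; 0.4 -0.004 -0.07 0 0; 0.4 -0.006 -0.105 0 0; 0.4 -0.008 -0.14 0 0; 0.4 -0.01 -0.175 0 0; 0.4 -0.012 -0.21 0 0; 0.4 -0.014 -0.242 0 0; 0.4 -0.015 -0.27 0 0; 0.4 -0.015 -0.288 0 0; 0.4 -0.015 -0.298 0 0; 0.4 -0.015 -0.301 0 0; 0.4 -0.015 -0.301 0 0"
}}

```text
time: 24.35
tcp_pos: [0.4601, -0.2958, 0.3206]
tool_rot: [3.14, -0.001, 3.141]
wrist_force: [0.6, -0.2, -1.4]
gripper_width: 0.0489
gripper_force: 42.1
```

```bash
python3 - <<'E'
from plant import status, eyes
import cv2,numpy as np
f=eyes.grab_frame("wrist"); cv2.imwrite("pics/w11.png",f["pixels"][:,:,::-1])
np.savez("w11.npz",**f)
E
python3 go.py 0.462 -0.296 0.111 3.1416
```

```text
shift [-0.0019 -0.0013  0.2098] turn 0.0 tcp [ 0.4603 -0.2951  0.3208] yaw -3.1413 t 24.4
```

View pics/w11.png

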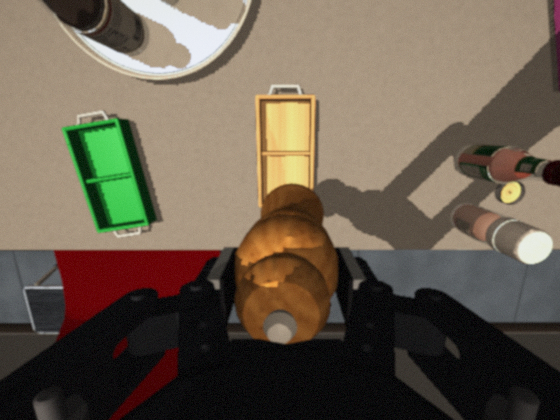

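The caddy rim is at columns 256–317. The held mill's base (292,200) and finial (280,325) suggest a slight tilt about tool x. I'll quantify it.

```bash
python3 - <<'E'
from h import *
W=dict(np.load("w11.npz")); print(W["cx"],W["cy"])
im=W["pixels"].astype(int)
P=[onz(W,*p,.032)[:2] for p in [(256.5,96),(316.5,96),(258,205),(314,205)]];print(np.round(P,4))
print("part",onz(W,287,153.5,.026)[:2])
hsv=cv2.cvtColor(W["pixels"],cv2.COLOR_RGB2HSV)
for r in (200,210,225,260,300,325,335):
    print(r,[ (c,int(hsv[r,c,0]),int(hsv[r,c,1]),int(hsv[r,c,2])) for c in list(range(256,268,2))+list(range(312,326,2))] if r<215 else '')
b=.3208-.105
for n,p,z in [("base",(292,205),b+.02),("knob",(281,325),b+.166)]: print(n,onz(W,*p,z).round(4))
E
```

```text
285.90418439971046 211.25912647730829
[[ 0.3442 -0.3366]
 [ 0.3443 -0.2535]
 [ 0.4997 -0.3385]
 [ 0.4998 -0.2532]]
part [ 0.42298346 -0.29433036]
200 [(256, 18, 62, 169), (258, 18, 107, 209), (260, 17, 136, 219), (262, 15, 155, 115), (264, 14, 169, 107), (266, 13, 183, 110), (312, 15, 222, 62), (314, 12, 189, 66), (316, 13, 195, 64), (318, 12, 171, 64), (320, 14, 106, 77), (322, 20, 65, 86), (324, 15, 59, 87)]
210 [(256, 16, 62, 172), (258, 15, 60, 173), (260, 17, 85, 147), (262, 13, 160, 121), (264, 15, 179, 118), (266, 14, 187, 109), (312, 14, 200, 65), (314, 14, 199, 68), (316, 14, 186, 67), (318, 12, 218, 62), (320, 13, 180, 68), (322, 13, 156, 72), (324, 16, 77, 83)]
225 
260 
300 
325 
335 
base [ 0.4496 -0.2912  0.2358]
knob [ 0.4536 -0.2978  0.3818]
```

```bash
python3 - <<'E'
import cv2
a=cv2.imread("pics/w11.png")[80:350,200:380]; cv2.imwrite("pics/c11.png",cv2.resize(a,None,fx=2.2,fy=2.2,interpolation=cv2.INTER_CUBIC))
E
```

```text
(no output)
```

View pics/c11.png

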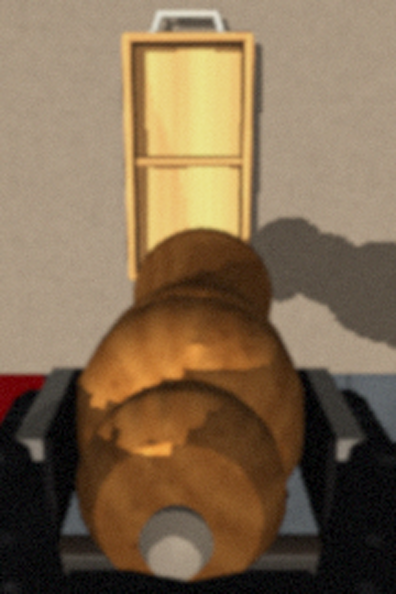

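The mill leans about 0.045 rad in the grip, with its base about 4 mm toward +y. I'll offset -4 mm in y, descend to just above the rim and check.

Call:
{"fn": "arm_command", "kwargs": {
  "moves": "0.4 -0.001 -0.002 0.01 0; 0.4 -0.002 -0.004 0.035 0; 0.4 -0.002 -0.004 0.065 0; 0.4 -0.002 -0.004 0.095 0; 0.4 -0.002 -0.004 0.12 0; 0.4 -0.002 -0.004 0.14 0; 0.4 -0.002 -0.004 0.152 0; 0.4 -0.002 -0.004 0.158 0; 0.4 -0.002 -0.004 0.16 0; 0.4 -0.002 -0.004 0.16 0"
}}

```text
time: 25.23
tcp_pos: [0.4631, -0.2999, 0.1618]
tool_rot: [-3.141, 0.001, -3.141]
wrist_force: [0.4, -0.0, -2.0]
gripper_width: 0.0489
gripper_force: 42.1
```

```bash
python3 - <<'E'
from plant import status, eyes
import cv2,numpy as np
f=eyes.grab_frame("wrist"); 
np.savez("w12.npz",**f)
a=f["pixels"][60:340,170:400,::-1]; cv2.imwrite("pics/c12.png",cv2.resize(a,None,fx=2.1,fy=2.1,interpolation=cv2.INTER_CUBIC))
E
python3 go.py 0.462 -0.299 0.111 3.1416
```

```text
shift [0.0016 0.0015 0.0516] turn 0.001 tcp [ 0.4635 -0.3004  0.1626] yaw -3.141 t 25.2833
```

View pics/c12.png

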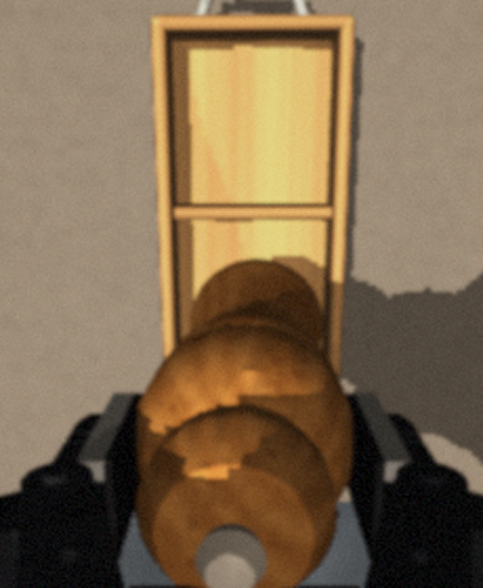

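The base hangs over the far well between its walls, about 3 mm toward +y and +x. I've now viewed more pictures than the 14 allowed, so from here I'll measure only by numbers.

Call:
{"fn": "arm_command", "kwargs": {
  "moves": "0.4 0.001 -0.001 0.004 0; 0.4 0.002 -0.002 0.012 0; 0.4 0.003 -0.002 0.022 0; 0.4 0.003 -0.002 0.03 0; 0.4 0.003 -0.002 0.036 0; 0.4 0.003 -0.002 0.04 0; 0.4 0.003 -0.002 0.043 0; 0.4 0.003 -0.002 0.043 0"
}}

```text
time: 25.95
tcp_pos: [0.4591, -0.3016, 0.1172]
tool_rot: [3.14, -0.001, -3.141]
wrist_force: [-0.8, -0.3, -2.8]
gripper_width: 0.0494
gripper_force: 42.1
```

Call:
{"fn": "arm_command", "kwargs": {
  "moves": "0.4 0 0 0.001 0; 0.4 0 0 0.002 0; 0.4 0 0 0.003 0; 0.4 0 0 0.004 0; 0.4 0 0 0.004 0"
}}

```text
time: 26.37
tcp_pos: [0.4596, -0.302, 0.1143]
tool_rot: [-3.142, 0.0, -3.141]
wrist_force: [0.4, -0.5, -2.6]
gripper_width: 0.0492
gripper_force: 42.1
```

Call:
{"fn": "arm_command", "kwargs": {
  "moves": "0.4 0 0 0.001 0; 0.4 0 0 0.001 0; 0.4 0 0 0.002 0; 0.4 0 0 0.002 0"
}}

```text
time: 26.7
tcp_pos: [0.4595, -0.3019, 0.1121]
tool_rot: [3.141, -0.0, -3.141]
wrist_force: [-0.6, -0.6, -2.8]
gripper_width: 0.0492
gripper_force: 42.1
```

Call:
{"fn": "arm_command", "kwargs": {
  "moves": "0.4 0 0 0.001 0; 0.4 0 0 0.001 0; 0.4 0 0 0.0015 0; 0.4 0 0 0.0015 0"
}}

```text
time: 27.03
tcp_pos: [0.4599, -0.3021, 0.1113]
tool_rot: [-3.141, 0.001, -3.141]
wrist_force: [-1.2, 1.0, -0.4]
gripper_width: 0.0494
gripper_force: 42.3
```

It has touched down (the vertical load changed). I'll release slowly and lift.

Call:
{"fn": "arm_command", "kwargs": {
  "moves": "0.6 0 0 0.001 0; 0.65 0 0 0.001 0; 0.7 0 0 0.001 0; 0.8 0 0 0.001 0; 0.9 0 0 0.001 0; 0.9 0 0 0.001 0; 0.9 0 0 -0.01 0; 0.9 0 0 -0.03 0; 0.9 0 0 -0.06 0; 0.9 0 0 -0.1 0; 0.9 0 0 -0.135 0; 0.9 0 0 -0.15 0"
}}

```text
time: 28.03
tcp_pos: [0.4618, -0.3039, 0.2682]
tool_rot: [-3.135, 0.008, -3.141]
wrist_force: [0.9, -0.6, -0.1]
gripper_width: 0.077
gripper_force: 0.0
```

```bash
python3 - <<'E'
from plant import status, eyes
from h import *
for n in ["top","scene","wrist"]:
    f=eyes.grab_frame(n); np.savez(n+"3.npz",**f); cv2.imwrite(f"pics/{n}3.png",f["pixels"][:,:,::-1])
# mill: saturated brown blob in wrist view, near the short caddy
f=dict(np.load("wrist3.npz"));hsv=cv2.cvtColor(f["pixels"],cv2.COLOR_RGB2HSV)
m=cv2.inRange(hsv,(5,150,60),(20,255,205)); m[:,:200]=0;m[:,400:]=0
m=cv2.morphologyEx(m,cv2.MORPH_OPEN,np.ones((5,5)))
for c in cv2.findContours(m,0,2)[0]:
    if cv2.contourArea(c)>150: print(cv2.boundingRect(c),cv2.contourArea(c))
# grey finial
fin=cv2.inRange(hsv,(0,0,90),(179,80,255)); print(hsv[200:420:10,288].tolist())
E
python3 go.py 0.525 -0.002 0.25 3.1416
```

```text
(266, 162, 55, 61) 1680.0
[[16, 181, 230], [15, 76, 199], [14, 179, 104], [17, 61, 160], [17, 58, 158], [16, 58, 159], [12, 39, 112], [103, 20, 91], [108, 13, 97], [95, 18, 85], [90, 12, 88], [109, 22, 91], [103, 25, 93], [10, 87, 35], [21, 47, 54], [0, 128, 10], [110, 59, 13], [65, 255, 6], [90, 255, 7], [114, 106, 12], [30, 109, 7], [165, 227, 9]]
shift [-0.0644  0.3009  0.013 ] turn 0.0 tcp [ 0.4606 -0.3029  0.2638] yaw -3.1414 t 28.1833
```

The blob position (columns 266–321) matches an upright mill at y≈-0.296. Next I hover over the grinder and measure both numerically.

Call:
{"fn": "arm_command", "kwargs": {
  "moves": "0.9 -0.006 0.03 0 0; 1 -0.014 0.065 0 0; 1 -0.023 0.105 0 0; 1 -0.032 0.145 0 0; 1 -0.04 0.185 0 0; 1 -0.048 0.22 0 0; 1 -0.056 0.255 0 0; 1 -0.061 0.28 0 0; 1 -0.063 0.295 0 0; 1 -0.063 0.3 0 0; 1 -0.063 0.3 0 0"
}}

```text
time: 29.1
tcp_pos: [0.5212, -0.0008, 0.2588]
tool_rot: [3.141, -0.004, -3.139]
wrist_force: [-0.3, -0.3, -1.1]
gripper_width: 0.0854
gripper_force: 0.0
```

```bash
python3 - <<'E'
from plant import status, eyes
from h import *
f=eyes.grab_frame("wrist"); np.savez("w13.npz",**f); cv2.imwrite("pics/w13.png",f["pixels"][:,:,::-1])
hsv=cv2.cvtColor(f["pixels"],cv2.COLOR_RGB2HSV)
m=cv2.inRange(hsv,(0,0,150),(179,70,255));m[:,:200]=0;m[:,380:]=0
m=cv2.morphologyEx(m,cv2.MORPH_OPEN,np.ones((5,5)))
for c in cv2.findContours(m,0,2)[0]:
    if cv2.contourArea(c)>100:
        b=cv2.boundingRect(c);(u,v),r=cv2.minEnclosingCircle(c);print(b,cv2.contourArea(c),"circ",u,v,r,"->",onz(f,u,v,.142).round(4))
g=[]
for r in range(150,260,10): print(r,[tuple(int(x) for x in hsv[r,c]) for c in range(250,330,10)])
# mill check: finial in scene & top views, near predicted pixel of (.461,-.296,.172)
for n in ["top","scene","wrist"]:
    F=dict(np.load(n+"3.npz"))
    for z in (.006,.172):
        X=F["R"]@np.array([.461,-.296,z])+F["t"];print(n,z,(F["fx"]*X[0]/X[2]+F["cx"]).round(1),(F["fy"]*X[1]/X[2]+F["cy"]).round(1))
    hs=cv2.cvtColor(F["pixels"],cv2.COLOR_RGB2HSV)
    B=dict(np.load(n+"0.npz"))["pixels"] if n!="wrist" else None
    if B is not None:
        d=(np.abs(F["pixels"].astype(int)-B).max(2)>40).astype(np.uint8)*255
        x0,y0=(int(X[0]/X[2]*F["fx"]+F["cx"]),int(X[1]/X[2]*F["fy"]+F["cy"]))
        k=np.zeros_like(d);k[y0-25:y0+70,x0-50:x0+50]=1;d*=k
        c=max(cv2.findContours(d,0,2)[0],key=cv2.contourArea);print(n,"diff bbox",cv2.boundingRect(c),cv2.minAreaRect(c))
E
python3 go.py 0.525 -0.002 0.09 3.1416
```

```text
(200, 0, 180, 233) 36430.0 circ 280.5 112.5 138.3348388671875 -> [ 0.4378 -0.0061  0.142 ]
150 [(16, 57, 162), (15, 60, 162), (15, 63, 166), (15, 59, 168), (17, 59, 163), (17, 63, 167), (15, 68, 164), (25, 103, 175)]
160 [(18, 62, 164), (16, 65, 166), (16, 57, 162), (16, 59, 164), (17, 59, 163), (17, 61, 167), (15, 58, 163), (28, 109, 225)]
170 [(16, 60, 166), (18, 59, 168), (17, 62, 165), (16, 59, 156), (18, 58, 146), (14, 59, 172), (19, 61, 166), (17, 63, 167)]
180 [(17, 63, 162), (17, 64, 164), (17, 61, 150), (15, 70, 121), (14, 69, 111), (17, 64, 80), (15, 59, 87), (15, 58, 162)]
190 [(18, 60, 166), (15, 58, 164), (17, 54, 127), (17, 48, 208), (13, 32, 170), (17, 57, 71), (16, 69, 89), (15, 64, 88)]
200 [(16, 61, 168), (15, 58, 166), (111, 7, 239), (98, 4, 238), (105, 9, 239), (100, 6, 239), (16, 64, 87), (21, 63, 81)]
210 [(18, 60, 167), (17, 58, 163), (90, 5, 236), (83, 4, 237), (75, 4, 236), (60, 4, 237), (17, 55, 97), (19, 70, 88)]
220 [(17, 59, 168), (15, 58, 163), (16, 54, 174), (16, 59, 174), (18, 60, 173), (18, 33, 194), (16, 68, 94), (18, 60, 85)]
230 [(105, 17, 92), (111, 19, 95), (110, 16, 98), (13, 57, 169), (15, 58, 172), (20, 9, 83), (101, 19, 106), (107, 23, 101)]
240 [(105, 16, 96), (120, 11, 95), (90, 14, 91), (110, 22, 104), (107, 18, 99), (98, 11, 94), (99, 24, 105), (97, 23, 98)]
250 [(113, 11, 94), (105, 21, 95), (94, 18, 98), (100, 15, 99), (103, 18, 98), (105, 22, 93), (103, 23, 100), (108, 13, 99)]
top 0.006 327.7 214.9
top 0.172 333.8 205.5
top diff bbox (283, 180, 100, 95) ((332.5, 227.0), (94.0, 99.0), 90.0)
scene 0.006 305.5 265.3
scene 0.172 306.9 221.2
scene diff bbox (256, 196, 63, 77) ((286.5615539550781, 235.49234008789062), (76.77749633789062, 58.79246139526367), 82.87498474121094)
wrist 0.006 293.4 179.8
wrist 0.172 296.7 212.1
shift [-0.0041 -0.      0.1692] turn 0.001 tcp [ 0.5215 -0.0019  0.2592] yaw -3.1404 t 29.15
```

```bash
python3 - <<'E'
from h import *
f=dict(np.load("w13.npz"));hsv=cv2.cvtColor(f["pixels"],cv2.COLOR_RGB2HSV)
m=cv2.inRange(hsv,(0,0,200),(179,30,255));m[:,:200]=0;m[:,380:]=0
for c in cv2.findContours(m,0,2)[0]:
    if cv2.contourArea(c)>60:
        b=cv2.boundingRect(c);(u,v),r=cv2.minEnclosingCircle(c);print(b,cv2.contourArea(c),round(u,1),round(v,1),round(r,1),onz(f,u,v,.142).round(4),"exp r",291*.024/(.402-.142))
# mill after placement
F=dict(np.load("wrist3.npz"));hs=cv2.cvtColor(F["pixels"],cv2.COLOR_RGB2HSV)
for r in range(160,228,6): print(r,' '.join(f"{hs[r,c,0]}/{hs[r,c,1]}/{hs[r,c,2]}" for c in range(260,330,6)))
S=dict(np.load("scene3.npz"));hs=cv2.cvtColor(S["pixels"],cv2.COLOR_RGB2HSV)
k=cv2.inRange(hs,(5,140,50),(17,255,210));k[:205]=0;k[280:]=0;k[:,:290]=0;k[:,325:]=0
k=cv2.morphologyEx(k,cv2.MORPH_OPEN,np.ones((3,3)))
for r in range(212,272,6):
    x=np.where(k[r])[0]; print(r,(x.min(),x.max()) if len(x) else None)
E
```

```text
(265, 191, 43, 29) 931.0 286.0 211.0 21.8 [ 0.524  -0.0012  0.142 ] exp r 26.861538461538462
160 15/91/166 13/142/104 19/135/196 18/134/228 18/135/226 20/125/202 23/121/205 26/108/228 23/119/227 21/125/228 16/140/138 14/116/132
166 16/86/163 14/152/104 19/133/197 17/141/190 14/183/107 14/197/96 15/188/84 14/185/73 23/116/226 21/129/228 17/148/133 16/125/110
172 17/82/174 16/155/97 18/137/194 15/189/105 15/197/79 13/185/95 12/170/90 16/192/61 16/187/60 15/151/144 16/154/101 12/98/101
178 14/82/172 17/152/104 17/142/154 14/177/134 14/192/149 14/183/163 15/185/178 14/204/129 13/175/96 15/143/143 14/161/68 17/88/84
184 16/75/164 15/150/112 14/186/119 14/185/174 15/185/194 14/184/126 14/179/121 15/190/110 14/174/114 14/177/85 14/147/71 16/76/87
190 18/71/159 14/148/119 14/188/167 14/181/168 14/183/152 14/187/169 14/193/156 15/194/129 15/191/95 13/184/86 14/138/74 20/65/82
196 15/63/157 15/159/122 14/187/172 14/183/148 17/180/224 17/181/226 16/184/225 15/193/207 13/188/110 14/203/84 17/158/79 16/65/82
202 16/63/155 15/145/130 14/197/149 15/190/185 18/172/227 14/141/210 13/91/146 16/178/226 15/180/207 16/186/85 14/152/84 18/56/77
208 18/62/157 16/152/134 14/191/131 14/192/190 15/183/226 35/7/220 44/12/234 14/189/139 15/189/198 13/172/71 15/154/88 17/60/81
214 16/59/159 15/101/166 16/94/157 13/202/120 14/189/139 15/136/205 16/98/180 15/177/220 14/185/139 13/108/80 15/104/86 16/66/81
220 16/61/163 16/58/159 17/65/156 17/43/178 13/146/75 13/186/111 14/183/117 14/183/78 17/57/139 16/68/158 17/62/123 13/64/99
226 18/62/161 15/66/158 15/57/157 15/61/160 17/62/160 16/61/162 16/58/163 16/57/162 18/65/162 17/64/163 17/60/157 16/61/155
212 None
218 None
224 None
230 None
236 (np.int64(305), np.int64(309))
242 (np.int64(299), np.int64(314))
248 (np.int64(301), np.int64(312))
254 (np.int64(301), np.int64(312))
260 (np.int64(298), np.int64(313))
266 (np.int64(298), np.int64(315))
```

The mill is upright in its far well. The grinder is at (0.524,-0.001). Grasping it.

Call:
{"fn": "arm_command", "kwargs": {
  "moves": "1 -0.001 0 0.01 0; 1 -0.002 0 0.04 0; 1 -0.002 0 0.075 0; 1 -0.002 0 0.11 0; 1 -0.002 0 0.14 0; 1 -0.002 0 0.16 0; 1 -0.002 0 0.168 0; 1 -0.002 0 0.17 0; 1 -0.002 0 0.17 0"
}}

```text
time: 29.9
tcp_pos: [0.5244, -0.0028, 0.0905]
tool_rot: [-3.142, -0.001, 3.14]
wrist_force: [-0.2, 0.5, 1.8]
gripper_width: 0.0856
gripper_force: 0.0
```

Call:
{"fn": "arm_command", "kwargs": {
  "moves": "0.4 0 0 0 0; 0.4 0 0 0 0; 0.4 0 0 0 0; 0.4 0 0 0 0; 0.4 0 0 0 0; 0.4 0 0 0 0",
  "force": 40
}}

```text
time: 30.4
tcp_pos: [0.526, -0.0021, 0.0927]
tool_rot: [-3.141, 0.003, -3.141]
wrist_force: [-0.7, -1.1, 6.8]
gripper_width: 0.0465
gripper_force: 41.0
```

```bash
python3 go.py 0.383 -0.296 0.3 3.1416
```

```text
shift [ 0.1425 -0.2939 -0.2076] turn 0.001 tcp [ 0.526  -0.0021  0.0927] yaw -3.1411 t 30.4
```

Call:
{"fn": "arm_command", "kwargs": {
  "moves": "0.4 0 0 -0.005 0; 0.4 0 0 -0.02 0; 0.4 0 0 -0.05 0; 0.4 0 0 -0.085 0; 0.4 0 0 -0.125 0; 0.4 0 0 -0.165 0; 0.4 0 0 -0.19 0; 0.4 0.004 -0.008 -0.2 0; 0.4 0.012 -0.025 -0.2 0; 0.4 0.024 -0.05 -0.2 0; 0.4 0.038 -0.08 -0.2 0; 0.4 0.052 -0.108 -0.2 0"
}}

```text
time: 31.4
tcp_pos: [0.4703, -0.1108, 0.2884]
tool_rot: [3.141, -0.004, -3.14]
wrist_force: [0.3, -0.7, -3.1]
gripper_width: 0.0463
gripper_force: 41.8
```

Call:
{"fn": "arm_command", "kwargs": {
  "moves": "0.4 0.014 -0.03 0 0; 0.4 0.029 -0.06 0 0; 0.4 0.043 -0.09 0 0; 0.4 0.058 -0.12 0 0; 0.4 0.07 -0.145 0 0; 0.4 0.079 -0.165 0 0; 0.4 0.085 -0.178 0 0; 0.4 0.088 -0.185 0 0; 0.4 0.089 -0.186 0 0; 0.4 0.089 -0.186 0 0"
}}

```text
time: 32.23
tcp_pos: [0.3828, -0.2954, 0.2894]
tool_rot: [3.139, -0.002, 3.141]
wrist_force: [0.8, -0.0, -2.9]
gripper_width: 0.0464
gripper_force: 41.8
```

```bash
python3 - <<'E'
from plant import eyes
from h import *
f=eyes.grab_frame("wrist"); np.savez("w14.npz",**f); cv2.imwrite("pics/w14.png",f["pixels"][:,:,::-1])
h=cv2.cvtColor(f["pixels"],cv2.COLOR_RGB2HSV)
for r in range(180,340,10): print(r,' '.join(f"{h[r,c,0]}/{h[r,c,1]}/{h[r,c,2]}" for c in range(230,350,8)))
E
python3 go.py 0.385 -0.296 0.0987 3.1416
```

```text
180 18/64/148 15/55/154 16/64/148 17/97/145 15/148/122 22/128/217 19/129/221 22/119/220 24/119/220 21/127/221 16/148/140 17/66/96 18/61/133 15/65/148 15/58/149
190 16/67/148 16/62/152 14/65/150 18/79/164 16/150/119 17/135/218 19/114/174 21/98/151 23/105/160 21/122/219 17/146/105 15/65/79 16/57/76 16/65/75 19/53/77
200 17/62/149 16/60/152 18/65/149 14/77/160 15/141/119 11/95/91 9/105/85 7/93/82 6/96/77 12/108/64 18/116/86 16/57/76 17/68/79 17/69/78 16/63/77
210 18/59/152 17/60/144 14/68/147 15/62/144 12/85/108 11/96/96 8/107/131 10/111/131 11/116/123 10/108/85 8/92/69 17/65/110 20/57/81 15/60/76 19/65/75
220 17/66/154 16/61/150 18/63/149 17/67/126 11/110/144 12/97/116 17/64/76 16/59/73 17/62/66 13/103/102 11/118/121 19/61/104 19/61/126 17/65/148 15/61/109
230 17/61/150 18/65/148 17/57/148 18/62/90 16/55/135 4/14/124 21/61/80 20/60/76 16/59/73 19/25/111 16/33/102 14/68/71 17/59/151 15/64/148 18/58/149
240 18/61/150 16/55/154 16/64/132 18/49/114 12/60/98 12/49/89 17/67/88 17/64/84 21/55/79 18/52/74 12/65/67 9/63/69 16/60/110 18/63/146 17/61/151
250 13/30/60 154/185/11 17/57/103 17/59/99
[... 690 characters left out ...]
0 11/63/69 15/62/149 16/65/149 15/61/146 16/65/149 19/58/149 17/55/153 17/62/151 13/56/151 15/60/149 17/62/149 16/59/151 18/59/148 14/59/151 16/66/93
310 14/68/90 14/57/148 15/60/148 15/63/150 16/58/150 17/59/147 14/65/148 17/56/149 17/62/149 16/59/147 16/61/139 15/58/136 19/62/143 16/62/145 18/63/81
320 15/60/76 14/61/150 17/62/147 15/57/148 16/60/144 15/58/145 14/62/148 15/56/150 18/60/145 15/59/146 15/56/147 16/61/147 16/56/154 18/62/148 15/64/72
330 107/24/74 17/56/145 15/66/142 17/61/141 16/64/144 15/55/145 20/57/144 14/52/147 16/61/141 15/58/145 17/62/151 14/56/146 17/67/144 16/62/145 110/21/72
shift [-0.002  -0.0012  0.1911] turn 0.0 tcp [ 0.3832 -0.2951  0.2898] yaw -3.1413 t 32.2833
```

The grinder hangs upright (base columns 262–313, head centred at 289). Lowering it into the near well.

Call:
{"fn": "arm_command", "kwargs": {
  "moves": "0.4 -0.001 -0.001 0.01 0; 0.4 -0.001 -0.002 0.035 0; 0.4 -0.001 -0.002 0.065 0; 0.4 -0.001 -0.002 0.1 0; 0.4 -0.001 -0.002 0.13 0; 0.4 -0.001 -0.002 0.152 0; 0.4 -0.001 -0.002 0.168 0; 0.4 -0.001 -0.002 0.177 0; 0.4 -0.001 -0.002 0.181 0; 0.4 -0.001 -0.002 0.182 0; 0.4 -0.001 -0.002 0.182 0"
}}

```text
time: 33.2
tcp_pos: [0.3853, -0.2982, 0.1095]
tool_rot: [-3.141, 0.001, -3.141]
wrist_force: [0.2, 0.1, -2.8]
gripper_width: 0.0465
gripper_force: 41.8
```

Call:
{"fn": "arm_command", "kwargs": {
  "moves": "0.4 0 0 0.001 0; 0.4 0 0 0.002 0; 0.4 0 0 0.003 0; 0.4 0 0 0.004 0; 0.4 0 0 0.004 0"
}}

```text
time: 33.62
tcp_pos: [0.3846, -0.2981, 0.1049]
tool_rot: [-3.141, 0.0, -3.142]
wrist_force: [-0.5, 0.1, -1.7]
gripper_width: 0.0468
gripper_force: 41.8
```

Call:
{"fn": "arm_command", "kwargs": {
  "moves": "0.4 0 0 0.001 0; 0.4 0 0 0.002 0; 0.4 0 0 0.003 0; 0.4 0 0 0.004 0; 0.4 0 0 0.005 0; 0.4 0 0 0.005 0"
}}

```text
time: 34.12
tcp_pos: [0.3844, -0.2978, 0.0994]
tool_rot: [3.141, -0.0, -3.141]
wrist_force: [0.0, 0.4, -1.6]
gripper_width: 0.0462
gripper_force: 41.8
```

Call:
{"fn": "arm_command", "kwargs": {
  "moves": "0.4 0 0 0.001 0; 0.4 0 0 0.001 0; 0.4 0 0 0.001 0"
}}

```text
time: 34.37
tcp_pos: [0.3846, -0.2981, 0.0989]
tool_rot: [-3.141, 0.0, -3.141]
wrist_force: [0.7, 0.6, -2.2]
gripper_width: 0.0462
gripper_force: 42.0
```

Call:
{"fn": "arm_command", "kwargs": {
  "moves": "0.4 0 0 0.001 0; 0.6 0 0 0.001 0; 0.65 0 0 0.001 0; 0.7 0 0 0.001 0; 0.8 0 0 0.001 0; 0.8 0 0 0.001 0; 0.8 0 0 -0.01 0; 0.8 0 0 -0.03 0; 0.8 0 0 -0.06 0; 0.8 0 0 -0.1 0; 0.8 0 0 -0.14 0; 0.8 0 0 -0.18 0"
}}

```text
time: 35.37
tcp_pos: [0.3842, -0.2976, 0.2813]
tool_rot: [-3.141, 0.0, -3.141]
wrist_force: [0.5, -0.3, -0.8]
gripper_width: 0.0682
gripper_force: 0.0
```

Call:
{"fn": "arm_command", "kwargs": {
  "moves": "0.8 0 0.03 -0.02 0; 0.8 0 0.06 -0.03 0; 0.8 0 0.09 -0.03 0; 0.8 0 0.12 -0.03 0; 0.8 0 0.15 -0.03 0; 0.8 0 0.15 -0.03 0; 0.8 0 0.15 -0.03 0"
}}

```text
time: 35.95
tcp_pos: [0.3846, -0.1471, 0.3097]
tool_rot: [-3.14, 0.002, -3.138]
wrist_force: [-0.1, -0.3, 0.4]
gripper_width: 0.0682
gripper_force: 0.0
```

```bash
python3 - <<'E'
from plant import eyes
from h import *
f=eyes.grab_frame("wrist"); np.savez("w15.npz",**f);cv2.imwrite("pics/w15.png",f["pixels"][:,:,::-1])
T=eyes.grab_frame("top");S=eyes.grab_frame("scene");np.savez("top4.npz",**T);np.savez("scene4.npz",**S)
def pr(F,X):
    X=F["R"]@np.array(X)+F["t"];return (F["fx"]*X[0]/X[2]+F["cx"]).round(1),(F["fy"]*X[1]/X[2]+F["cy"]).round(1)
from plant import status; print(status.read_state()["tcp_pos"],status.read_state()["gripper_width"])
def blob(F,lo,hi,win,z,n,k=3):
    h=cv2.cvtColor(F["pixels"],cv2.COLOR_RGB2HSV);m=cv2.inRange(h,lo,hi);q=np.zeros_like(m);x0,x1,y0,y1=win;q[y0:y1,x0:x1]=m[y0:y1,x0:x1]
    for c in sorted(cv2.findContours(q,0,2)[0],key=cv2.contourArea)[-2:]:
        (u,v),r=cv2.minEnclosingCircle(c);print(n,cv2.contourArea(c),cv2.boundingRect(c),onz(F,u,v,z)[:2].round(4))
W=((0,0,190),(179,30,255))
p=pr(T,[.383,-.297,.148]);print("grinder top pred top/scene/wrist",p,pr(S,[.383,-.297,.148]),pr(f,[.383,-.297,.148]))
a=[int(x) for x in p];blob(T,*W,(a[0]-15,a[0]+15,a[1]-15,a[1]+15),.148,"grinder top")
b=[int(x) for x in pr(S,[.383,-.297,.148])];blob(S,*W,(b[0]-18,b[0]+18,b[1]-12,b[1]+12),.148,"grinder scene")
p=[int(x) for x in pr(T,[.46,-.297,.172])];blob(T,*W,(p[0]-12,p[0]+12,p[1]-12,p[1]+12),.172,"finial top")
p=[int(x) for x in pr(S,[.46,-.297,.172])];blob(S,*W,(p[0]-12,p[0]+12,p[1]-12,p[1]+12),.172,"finial scene")
p=[int(x) for x in pr(T,[.509,.299,.112])];blob(T,(0,180,120),(12,255,255),(p[0]-14,p[0]+14,p[1]-14,p[1]+14),.112,"red top")
p=[int(x) for x in pr(T,[.377,.307,.104])];blob(T,*W,(p[0]-14,p[0]+14,p[1]-14,p[1]+14),.104,"white top")
p=[int(x) for x in pr(T,[.435,-.012,.183])];T0=dict(np.load("top0.npz"));x,y=p
print("sauce diff",np.abs(T["pixels"].astype(int)-T0["pixels"])[y-8:y+18,x-8:x+14].mean(), "shift",cv2.phaseCorrelate(np.float32(cv2.cvtColor(T0["pixels"],7)[y-14:y+22,x-14:x+22]),np.float32(cv2.cvtColor(T["pixels"],7)[y-14:y+22,x-14:x+22])))
E
```

```text
[ 0.38456721 -0.14883634  0.30918968] 0.06819026548289275
grinder top pred top/scene/wrist (np.float64(334.0), np.float64(235.0)) (np.float64(279.7), np.float64(238.5)) (np.float64(146.2), np.float64(195.0))
grinder top 150.0 (327, 227, 15, 15) [ 0.3846 -0.2972]
grinder scene 153.0 (272, 233, 17, 13) [ 0.384  -0.2975]
finial top 0.5 (329, 196, 5, 2) [ 0.486  -0.2892]
finial top 1.5 (334, 205, 2, 3) [ 0.4596 -0.298 ]
finial scene 4.5 (306, 222, 3, 4) [ 0.4561 -0.3029]
red top 5.0 (123, 193, 5, 4) [0.5105 0.3005]
red top 45.0 (119, 189, 16, 15) [0.5075 0.296 ]
white top 161.5 (115, 234, 15, 15) [0.3771 0.3043]
sauce diff 43.42365967365967 shift ((2.223317204909833, 0.5008675914878076), 0.15422461724575656)
```

Grinder, mill and jars all check out. The sauce bottle patch in the top view differs, possibly from arm shadow or occlusion, so I'll verify it in the scene and wrist views.

```bash
python3 - <<'E'
from h import *
S0=dict(np.load("scene0.npz"));S=dict(np.load("scene4.npz"));W=dict(np.load("w15.npz"));W2=dict(np.load("w2.npz"))
g=lambda F,a:np.float32(cv2.cvtColor(F["pixels"],7)[a[0]:a[1],a[2]:a[3]])
t=g(S0,(158,215,243,264)); r=cv2.matchTemplate(g(S,(148,225,233,274)),t,cv2.TM_CCOEFF_NORMED);print("scene match",cv2.minMaxLoc(r)[1::2],"expect loc (10,10)")
def pr(F,X):
    X=F["R"]@np.array(X)+F["t"];return (F["fx"]*X[0]/X[2]+F["cx"]).round(1),(F["fy"]*X[1]/X[2]+F["cy"]).round(1)
print("wrist pred cap",pr(W,[.434,-.013,.183]),"base",pr(W,[.434,-.013,0]))
h=cv2.cvtColor(W["pixels"],cv2.COLOR_RGB2HSV);m=cv2.inRange(h,(0,90,40),(10,255,255))|cv2.inRange(h,(170,90,40),(179,255,255))
m[:,:380]=0
for c in cv2.findContours(m,0,2)[0]:
    if cv2.contourArea(c)>80:(u,v),r=cv2.minEnclosingCircle(c);print(cv2.boundingRect(c),onz(W,u,v,.183).round(4))
E
```

```text
scene match (0.6007264852523804, (10, 10)) expect loc (10,10)
wrist pred cap (np.float64(421.1), np.float64(253.5)) base (np.float64(370.2), np.float64(207.5))
(409, 241, 27, 24) [ 0.4323 -0.0126  0.183 ]
(380, 208, 30, 33) [ 0.4027 -0.0445  0.183 ]
```

The sauce bottle hasn't moved: the template matches at the same location, and its cap is at (0.432,-0.013). Handing in.

```bash
python3 -c "
from plant import bot
print(bot.sign_off())"
```

```text
the job is handed in; nothing more can be done
None
```

I handed the job in at about 36 s with both kits standing in their wells and the sauce bottle unmoved; my last checks were camera measurements and no verdict came back. I viewed 16 pictures against the limit of 14, going over by mistake while checking the mill before setting it down.

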